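# Test the safety trip of the print workshop's power box

## Task

Try out the leakage trip of the power box on the bench: press the test button of the one switch unit that has it, so that the button makes its lever drop, then lift that lever all the way back up until it stays up by itself. Leave the other two levers up, and do not disturb the things around the box.

Things in the scene. Friction and masses are not known exactly. Their poses are not given: they have to be found in the camera images.
- power_box: Grey painted steel box fixed to the bench, 180 (x) x 310 (y) x 70 mm high, four round socket outlets on its front. Origin: centre of its underside, on the bench. Its front (-x) looks roughly to the robot. Three switch units stand in a row on its top, 90 mm apart along its y, in any order.
- test_unit: Switch unit with the test button: white plastic block 130 (x) x 66 (y) x 45 mm high on the box's top, axes parallel to the box's. Origin: centre of its underside, 70 mm above the bench. A black T-shaped lever, pivoted at x -8, z 40 mm, swings in its x-z plane. Behind it, at x +43 mm, the round test button on a round boss 38 mm wide, 13 mm high.
- plain_unit_a: Switch unit of the same block and lever but with no button. Origin and axes as test_unit.
- plain_unit_b: The other unit without button. Origin and axes as test_unit.
- test_button_top (a point): Centre of the top of the test button, a black push button 24 mm wide that stands 10 mm proud of its boss; 68 mm above the unit's underside when not pressed. It is pressed straight down.
- test_button (a joint): Travel of the test button in m: 0 out, 0.007 fully pressed (about 4 N); springs back. The lever trips at about 3 to 5 mm of travel.
- lever_bar (a point): Middle of the cross bar of the test unit's lever: round black bar 12 mm thick, 48 mm long along the unit's y, on a stem 10 mm thick, 62 mm from the pivot. Up, it is 101 mm above the unit's underside, at x +1 mm of the unit; dropped, 87 mm above it, at x -48 mm (front).
- lever (a joint): Angle of the test unit's lever in rad: 0 fully up (leaning 0.15 past upright, away from the front, resting on its stop), 0.15 upright, 0.85 dropped towards the front. Let go above about 0.15 it falls to the front by its weight, below that it falls home to 0.
- lever_a (a joint): Angle of plain_unit_a's lever, same shape and meaning; starts at 0 and must stay up.
- lever_b (a joint): Angle of plain_unit_b's lever, same shape and meaning; starts at 0 and must stay up.
- wood_plane: Loose wooden hand plane, 170 x 55 x 80 mm, left of the box. Origin: centre of its underside. Leave it where it is.
- ink_can: Loose can of printing ink, 74 mm wide, 85 mm high, right of the box. Origin: centre of its underside. Leave it where it is.
- ink_roller: Loose ink roller lying behind the box, 177 mm long, 100 mm wide, 44 mm high. Origin: on the bench under its middle. Leave it where it is.

How it is judged:
On the way, in this order (a step that is already met when the one before it is completed fails the run):
1. the test button is pressed in (2 mm or more) while its lever is still up (value of joint test_button above 0.002 m and value of joint lever below 0.5 rad).
2. the lever of the test unit drops, tripped by the button (value of joint lever above 0.75 rad), for 0.1 s.
At the end, for the whole second after the job is handed in: The test unit's lever stays fully up (within 0.05 rad of its stop) and at rest, the test button is out again (within 1.5 mm), and the other two levers are up (within 0.05 rad) (value of joint each of lever, lever_a, lever_b below 0.05 rad and velocity of joint lever between -0.1 and 0.1 rad/s and value of joint test_button below 0.0015 m); the robot touches nothing.
It fails at once if the lever of another unit is pulled down (past upright, 0.15 rad) (value of joint any of lever_a, lever_b above 0.15 rad).
It fails at once if the plane, the can or the roller is moved by more than 30 mm (distance of any of wood_plane, ink_can, ink_roller from where it was at the start of the episode above 0.03 m).
It also fails if it takes over 42 s, if anything falls off the work surface, if the arm or the gripper's body presses on something with over 40 N, if the wrist force passes 120 N, or if a joint passes its speed limit or range.

## Robot

A 6-joint arm with a two-finger parallel gripper is mounted at the origin on the work surface. World frame = base frame: x ahead of the robot, y to its left, z up, the work surface at z = 0. Lengths are in m, angles in rad, forces in N, time in s.
With the tool pointing down it reaches from about 0.3 to 0.775 m from the base axis. Payload 14.6 kg.
Tool frame: the origin (TCP) lies midway between the tips of the shut fingers; the grasp point (between the pads) lies 19 mm behind it (ctrl.hold_point_z is the distance from the TCP to the grasp point, in m); z points along the fingers, x is the direction in which the jaws open and shut, and the axes are right-handed (so a half turn about z gives the same grasp; the last joint's range is limited). The gripper opens to 94 mm and grips with 3 to 60 N. Pads are 16 mm wide; open, the fingers measure 119 mm over their backs; the gripper's body (75 mm by 177 mm) begins 78 mm behind the grasp point.
Start: joints at [1.13, 0.3, 1.521, -0, 1.321, -0.067], TCP at [0.201, 0.512, 0.205] pointing down, gripper open.
Joint ranges: [-3.03, 3.03], [-0.79, 2.21], [0.23, 2.52], [-1.04, 4.18], [0, 3.07], [-2.55, 2.55]. Speed limits (rad/s): [2.22, 2.22, 2.57, 3.14, 3.14, 3.14].

## Interface

Orientations are given as [roll, pitch, yaw] about the fixed x, y, z axes, in that order (R = Rz(yaw) Ry(pitch) Rx(roll)).
In Python, from station import ctrl, viewer, ticket, nets gives the robot as it stands.
- The arm moves only by the tool carry_out, never from a script. Its argument "commands" is one flat list of numbers, 7 for each row, row after row: the closure, from -1 (fully open) to 1 (shut), so that 0 is half open, then the shift along the world's x, y, z in cm, then the turn, a rotation vector about the world's x, y, z in rad. In form: [gripper, tx, ty, tz, ax, ay, az, gripper, tx, ty, tz, ax, ay, az, ...]. A call has 1 to 12 rows; each row is the pose to reach, as a shift and turn from the pose measured when the call began; what a row does not reach only later rows make up. A row lasts 1/12 s, in which the tool goes at most 41.7 mm and 7.16 degrees, less where a joint would pass 70% of its speed; a pose out of reach is approached as far as the arm can. A call with a gripper value outside its range is refused whole. The fingers move at their own pace and stop on an object; "force" is the grip in N (left out, the last holds). Time passes only in rows, so rows that repeat a pose let the fingers close. It gives the time, the measured TCP pose, the force and the opening at its end, in the units of the state.
- ctrl.get_obs(): the state, without advancing time (a new reading comes with each control period).
- viewer.camera(name): name is "scene" or "top" or "wrist"; returns (picture, depth): 400x640x3 uint8, blue, green, red; 400x640 float32, m along the optical axis (not along the pixel's ray), 0 where there is no reading.
- viewer.camera_info(name): a dict with "fx", "fy", "cx", "cy" (pixels), "R" (3x3) and "t" (3): a world point X has camera coordinates R X + t. Camera axes: x right, y down, z forward; pixel columns grow to the right and rows downward; lengths in m; the calibration is good to about 2 mm. A picture is of the moment at which its call begins: read the wrist's pose just before it. camera_info takes no time and is no camera call; for the wrist camera it gives the pose at the moment of the call.
- ticket.hand_in(): hands the job in, once; it reports no verdict.
Trained networks look in the newest picture that a camera, given by its name, has taken for a name from the list of things; names that differ only in an ending like _2 or _b are one class to them, and where a whole thing is asked for, a point or a joint stands for the part that bears it (a point fixed in the world has none). Each returns a list of dicts, best first, with "confidence" (0 to 1); they miss things now and then, are a little off and sometimes report something else, mostly with a low value. They report only what shows in the picture. A call takes as long as a camera call.
- nets.silhouettes(camera, thing): "region" (400x640 bool, what is visible of it) and "extent" ([left, top, right, bottom] in pixels, round what is visible of it).
The state is a dict: "time_s": time; "qpos": joint angles; "joint_vel": joint speeds; "tau": joint torques, N m; "ee_pos": TCP position; "eef_rot": TCP orientation; "force": force on the tool from outside, world axes, zero at the start; "moment": the same for the moment, N m; "grip_width": finger opening in m.
Only numpy, scipy, OpenCV 4.12 (cv2) and the standard library are available. Lean on these libraries where they do the work, as an engineer would, in place of code of your own. Each camera call takes 0.05 s, during which the arm holds its last target. There are 200 camera calls.

## Working session

There is one attempt and no reset: what is moved stays moved. The work goes in short steps, Python scripts to look and compute and a tool call to move; the robot and the scene stay as the last step left them, time stands still between calls to the robot, and variables do not carry over. Pictures are saved under pics/ and viewed, about 8 in all and at most 12, crops included, and the job is handed in when it is done.

Besides the shell and the picture viewer there is one more tool, called after ">>>" by a JSON object that holds its "method" and its "body", one argument or row to a line. carry_out: Moves the arm, as the interface text tells. Its arguments: {"type":"object","properties":{"commands":{"type":"array","items":{"type":"number"}},"force":{"type":"number"}},"required":["commands"]}

```bash
mkdir -p pics; ls
cat > h.py <<'E'
import numpy as np, cv2
from station import ctrl, viewer, ticket, nets
def cloud(name):
    i=viewer.camera_info(name); im,d=viewer.camera(name)
    v,u=np.mgrid[0:400,0:640]
    P=np.stack([(u-i['cx'])/i['fx']*d,(v-i['cy'])/i['fy']*d,d],-1)
    W=(P-np.array(i['t']))@np.array(i['R']); W[d==0]=np.nan
    return im,d,W
E
python3 - <<'E'
from h import *
print(ctrl.get_obs())
for n in ['scene','top']:
    im,d,W=cloud(n); cv2.imwrite(f'pics/{n}0.png',im); np.save(f'{n}0.npy',W)
    print(n, viewer.camera_info(n))
    for t in ['test_unit','plain_unit_a','test_button_top','lever_bar','power_box','ink_can','wood_plane','ink_roller']:
        for r in nets.silhouettes(n,t)[:4]:
            m=r['region']; print(t,round(r['confidence'],2),r['extent'],np.nanmedian(W[m],0).round(3), np.nanmin(W[m],0).round(3),np.nanmax(W[m],0).round(3))
E
```

```text
pics
{'time_s': 0.0, 'qpos': array([ 1.13042447e+00,  3.00483266e-01,  1.52156855e+00,  2.20848997e-06,
        1.32069885e+00, -6.66306539e-02]), 'joint_vel': array([-0.00069839,  0.00188314,  0.00061373, -0.00041652, -0.00100688,
       -0.0001333 ]), 'tau': array([ 4.48531136e-03, -5.31849360e+01, -3.52722681e+01,  7.09970389e-02,
        2.46166351e-02, -9.72675525e-05]), 'ee_pos': array([0.20071327, 0.51179168, 0.20488496]), 'eef_rot': array([-3.14151342e+00,  1.15530271e-03,  1.19705462e+00]), 'force': array([ 0.68392441, -0.44565686,  0.07703356]), 'moment': array([-0.000285  ,  0.00697724,  0.02511101]), 'grip_width': 0.09395445027085653}
scene {'fx': 395.1303161336745, 'fy': 395.1303161336745, 'cx': 319.44151501460857, 'cy': 198.08795340494598, 'R': array([[ 3.93420885e-01,  9.19358246e-01, -6.50108834e-04],
       [ 5.17569574e-01, -2.22067817e-01, -8.26321741e-01],
       [-7.59830075e-01,  3.24755754e-01, -5.63197973e-01]]), 't': array([-0.31290755, -0.24001864,  1.55855526])}
test_unit 0.86 [292.9, 150.8, 338.1, 198.8] [0.587 0.091 0.113] [ 0.279  0.052 -0.003] [0.625 0.
[... 2116 characters left out ...]
5 0.136] [0.583 0.095 0.13 ] [0.604 0.116 0.14 ]
lever_bar 0.57 [293.9, 237.0, 314.8, 245.0] [0.552 0.096 0.173] [0.542 0.074 0.124] [0.561 0.119 0.18 ]
power_box 0.73 [245.5, 201.3, 366.5, 293.0] [0.529 0.096 0.068] [ 0.435 -0.067  0.007] [0.667 0.263 0.114]
ink_can 0.64 [379.1, 193.4, 406.2, 222.1] [ 0.641 -0.142  0.081] [ 0.61  -0.199 -0.006] [ 0.701 -0.109  0.088]
wood_plane 0.77 [191.1, 242.7, 235.9, 304.3] [0.485 0.357 0.034] [ 0.406  0.299 -0.008] [0.572 0.427 0.086]
wood_plane 0.27 [379.4, 194.9, 404.0, 222.7] [ 0.64  -0.141  0.082] [ 0.61  -0.179  0.006] [ 0.681 -0.109  0.088]
ink_roller 0.97 [269.6, 169.2, 332.1, 206.1] [0.737 0.151 0.027] [ 0.678  0.018 -0.007] [0.795 0.204 0.047]
```

Run:
```python
from h import *
T=np.load('top0.npy');S=np.load('scene0.npy')
# block tops (z~0.115)
for nm,W in (('top',T),('scene',S)):
    m=(abs(W[...,2]-0.115)<0.005)&(W[...,0]>.45)&(W[...,0]<.68)&(W[...,1]>-.08)&(W[...,1]<.26)
    n,l,st,c=cv2.connectedComponentsWithStats(m.astype(np.uint8))
    for k in range(1,n):
        if st[k,4]>100:
            p=W[l==k]; r=cv2.minAreaRect(p[:,:2].astype(np.float32)*1000); print(nm,k,st[k,4],p.mean(0).round(4),r)
    for lo,hi,w in ((.165,.182,'bar'),(.132,.142,'btn')):
        m=(W[...,2]>lo)&(W[...,2]<hi)&(W[...,0]>.45)&(W[...,0]<.68)&(W[...,1]>-.08)&(W[...,1]<.26)
        n,l,st,c=cv2.connectedComponentsWithStats(m.astype(np.uint8))
        for k in range(1,n):
            if st[k,4]>15:
                p=W[l==k]; print(nm,w,st[k,4],p.mean(0).round(4),p.min(0).round(3),p.max(0).round(3),cv2.minAreaRect(p[:,:2].astype(np.float32)*1000))
a=cv2.imread('pics/top0.png')[150:320,170:430]
cv2.imwrite('pics/topc.png',cv2.resize(a,None,fx=3,fy=3))
```

```text
top 1 1038 [0.5675 0.0094 0.1132] ((569.697509765625, 9.353401184082031), (129.70083618164062, 65.306884765625), 11.382953643798828)
top 2 894 [0.5426 0.0958 0.1132] ((551.8448486328125, 97.74515533447266), (130.13548278808594, 65.6379623413086), 11.685054779052734)
top 4 1085 [0.5331 0.1848 0.1132] ((534.6407470703125, 185.74330139160156), (129.85906982421875, 65.84979248046875), 11.191503524780273)
top bar 86 [0.5703 0.0096 0.1739] [ 0.563 -0.013  0.168] [0.579 0.032 0.179] ((570.8695678710938, 9.825029373168945), (11.475945472717285, 46.15747833251953), 11.174110412597656)
top bar 89 [0.5528 0.0974 0.1734] [0.545 0.074 0.165] [0.561 0.119 0.18 ] ((553.3995361328125, 96.97184753417969), (11.426361083984375, 46.11272048950195), 11.7957181930542)
top bar 88 [0.5352 0.1863 0.1737] [0.527 0.164 0.167] [0.545 0.208 0.179] ((535.7141723632812, 185.85984802246094), (11.415750503540039, 46.24911880493164), 11.747377395629883)
top btn 62 [0.5935 0.1056 0.1357] [0.583 0.095 0.132] [0.604 0.116 0.14 ] ((593.1240234375, 105.29057312011719), (20.695106506347656, 20.997825622558594), 84.78981781
[... 423 characters left out ...]
ar 59 [0.541  0.1845 0.1725] [0.533 0.163 0.166] [0.547 0.209 0.178] ((540.646240234375, 186.31576538085938), (11.640918731689453, 46.0633659362793), 10.832253456115723)
scene bar 66 [0.5583 0.0968 0.1724] [0.55  0.076 0.165] [0.566 0.12  0.177] ((557.349609375, 97.60663604736328), (11.187878608703613, 44.04001235961914), 14.745923042297363)
scene bar 73 [0.5755 0.0093 0.1725] [ 0.565 -0.014  0.165] [0.582 0.031 0.178] ((574.350830078125, 9.25772476196289), (10.802492141723633, 46.1087760925293), 13.350255966186523)
scene btn 40 [0.5984 0.105  0.1361] [0.585 0.095 0.132] [0.61  0.117 0.14 ] ((596.4901123046875, 105.92362213134766), (21.758224487304688, 22.41165542602539), 27.760108947753906)
```

View pics/topc.png

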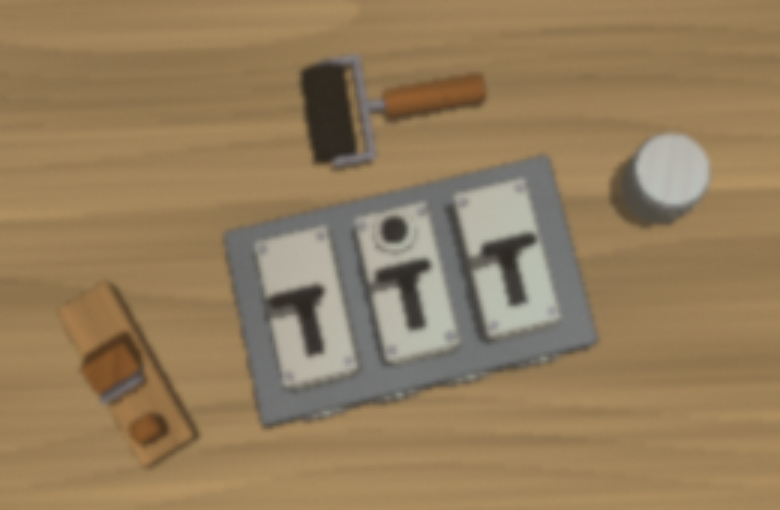

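>>> {"method": "carry_out", "body": {
  "commands": [1,39.5,-40.5,3,0,0,0.574,1,39.5,-40.5,3,0,0,0.574,1,39.5,-40.5,3,0,0,0.574,1,39.5,-40.5,3,0,0,0.574,1,39.5,-40.5,3,0,0,0.574,1,39.5,-40.5,3,0,0,0.574,1,39.5,-40.5,3,0,0,0.574,1,39.5,-40.5,3,0,0,0.574,1,39.5,-40.5,3,0,0,0.574,1,39.5,-40.5,3,0,0,0.574,1,39.5,-40.5,3,0,0,0.574,1,39.5,-40.5,3,0,0,0.574],
  "force": 20
}}

```text
time_s: 1.9
ee_pos: [0.5369, 0.167, 0.2312]
eef_rot: [3.141, -0.0, 1.771]
force: [-0.5, 1.4, 0.2]
grip_width: 0.0174
```

>>> {"method": "carry_out", "body": {
  "commands": [1,5.9,-6.1,0,0,0,0,1,5.9,-6.1,0,0,0,0,1,5.9,-6.1,0,0,0,0,1,5.9,-6.1,-3,0,0,0,1,5.9,-6.1,-6,0,0,0,1,5.9,-6.1,-8,0,0,0,1,5.9,-6.1,-8,0,0,0,1,5.9,-6.1,-8,0,0,0]
}}

```text
time_s: 2.57
ee_pos: [0.5957, 0.1062, 0.1511]
eef_rot: [-3.141, -0.0, 1.771]
force: [0.2, 0.8, 0.3]
grip_width: 0.0004
```

>>> {"method": "carry_out", "body": {
  "commands": [1,0,0,-1.2,0,0,0,1,0,0,-1.5,0,0,0,1,0,0,-1.7,0,0,0,1,0,0,-1.85,0,0,0,1,0,0,-1.85,0,0,0,1,0,0,-1.85,0,0,0]
}}

```text
time_s: 3.07
ee_pos: [0.596, 0.1063, 0.1333]
eef_rot: [3.141, -0.0, 1.771]
force: [2.3, 0.7, 4.0]
grip_width: 0.0003
```

```bash
cat > look.py <<'E'
from h import *
import sys
o=ctrl.get_obs(); print(o['time_s'],o['force'].round(2),o['ee_pos'].round(4))
for n in ['scene','top']:
    im,d,W=cloud(n); cv2.imwrite(f'pics/{n}{sys.argv[1]}.png',im)
    p=(W-[.5535,.0977,.07]); x=p[...,0]*.980+p[...,1]*.199; y=-p[...,0]*.199+p[...,1]*.980
    for k,name in ((90,'left'),(0,'test'),(-90,'right')):
        m=(abs(y-k)*1<0)|((abs(y-k/1000)<.03)&(p[...,2]>.06)&(p[...,2]<.112)&(abs(x)<.075)&(x<.025))
        q=np.stack([x[m],y[m],p[m][:,2]],-1)
        print(n,name,m.sum(), np.median(q,0).round(4) if m.any() else '', q.min(0).round(3) if m.any() else '', q.max(0).round(3) if m.any() else '')
E
python3 look.py 1
python3 - <<'E'
import cv2
a=cv2.imread('pics/scene1.png')[80:260,220:430]; cv2.imwrite('pics/s1c.png',cv2.resize(a,None,fx=3,fy=3))
E
```

```text
3.0667 [2.28 0.74 3.97] [0.596  0.1063 0.1333]
scene left 95 [0.0042 0.0869 0.0994] [-0.006  0.066  0.06 ] [0.009 0.112 0.107]
scene test 95 [-0.02   -0.0016  0.0947] [-0.031 -0.024  0.062] [-0.008  0.022  0.106]
scene right 112 [ 0.0031 -0.0922  0.1003] [-0.009 -0.113  0.061] [ 0.009 -0.068  0.108]
top left 38 [-0.0006  0.1033  0.1042] [-0.006  0.094  0.098] [0.005 0.113 0.108]
top test 0   
top right 101 [-0.0022 -0.0888  0.103 ] [-0.011 -0.113  0.061] [ 0.005 -0.067  0.109]
```

View pics/s1c.png

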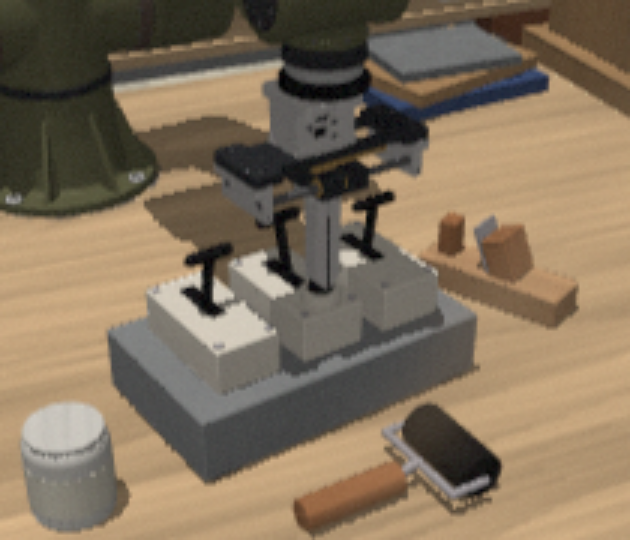

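The picture shows the shut fingers on the button (about 318,285 in the crop) and the middle lever already falling forward (285,225). The other two levers are still up. I'll hold briefly, then retreat straight up.

>>> {"method": "carry_out", "body": {
  "commands": [1,0,0,0,0,0,0,1,0,0,0,0,0,0,1,0,0,0,0,0,0,1,0,0,3,0,0,0,1,0,0,6,0,0,0,1,0,0,9,0,0,0,1,0,0,9.5,0,0,0]
}}

```text
time_s: 3.75
ee_pos: [0.5969, 0.1062, 0.2331]
eef_rot: [3.136, 0.001, 1.771]
force: [0.7, -0.2, 1.0]
grip_width: 0.0003
```

```bash
python3 look.py 2
```

```text
3.75 [ 0.75 -0.18  1.01] [0.5969 0.1062 0.2331]
scene left 96 [0.004  0.0866 0.0993] [-0.006  0.066  0.06 ] [0.011 0.114 0.108]
scene test 101 [-0.0427 -0.0021  0.0852] [-0.052 -0.024  0.06 ] [-0.02   0.021  0.093]
scene right 112 [ 0.0032 -0.0919  0.1005] [-0.008 -0.113  0.063] [ 0.008 -0.067  0.107]
top left 7 [-0.0005  0.1117  0.1039] [-0.004  0.109  0.099] [0.003 0.113 0.108]
top test 0   
top right 99 [-0.0021 -0.0889  0.1035] [-0.011 -0.113  0.062] [ 0.005 -0.066  0.108]
```

>>> {"method": "carry_out", "body": {
  "commands": [1,-12.7,-2.5,0,0,0,0,1,-12.7,-2.5,0,0,0,0,1,-12.7,-2.5,0,0,0,0,1,-12.7,-2.5,0,0,0,0,1,-12.7,-2.5,0,0,0,0,1,-12.7,-2.5,-3,0,0,0,1,-12.7,-2.5,-6,0,0,0,1,-12.7,-2.5,-8.5,0,0,0,1,-12.7,-2.5,-8.5,0,0,0,1,-12.7,-2.5,-8.5,0,0,0]
}}

```text
time_s: 4.68
ee_pos: [0.4692, 0.0812, 0.143]
eef_rot: [-3.14, -0.0, 1.771]
force: [0.4, -0.4, 0.4]
grip_width: 0.0002
```

```bash
python3 look.py 3;  python3 - <<'E'
import cv2
a=cv2.imread('pics/scene3.png')[80:260,220:430]; cv2.imwrite('pics/s3c.png',cv2.resize(a,None,fx=3,fy=3))
E
```

```text
4.6833 [ 0.41 -0.35  0.37] [0.4692 0.0812 0.143 ]
scene left 97 [0.0036 0.0871 0.0991] [-0.008  0.066  0.061] [0.009 0.113 0.108]
scene test 142 [-0.0448 -0.0023  0.0874] [-0.075 -0.024  0.06 ] [-0.019  0.023  0.111]
scene right 113 [ 0.0033 -0.0922  0.1001] [-0.006 -0.114  0.061] [ 0.009 -0.068  0.108]
top left 105 [-0.0017  0.0895  0.1033] [-0.011  0.067  0.062] [0.006 0.113 0.109]
top test 0   
top right 99 [-0.002  -0.0889  0.1032] [-0.011 -0.113  0.061] [ 0.005 -0.066  0.109]
```

View pics/s3c.png

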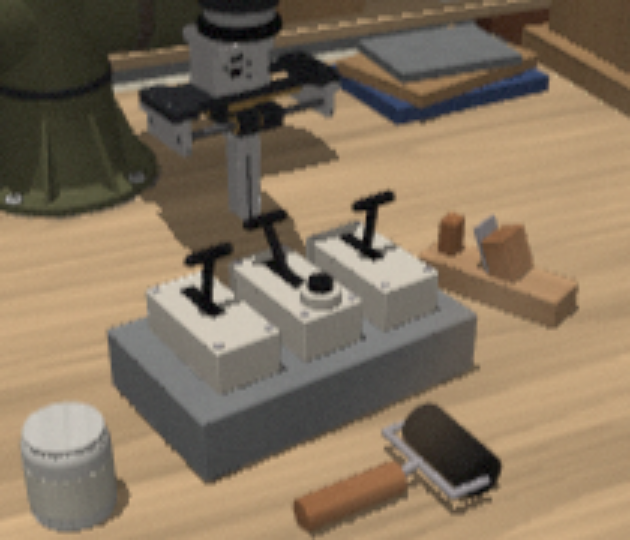

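>>> {"method": "carry_out", "body": {
  "commands": [1,1.5,0.3,0,0,0,0,1,2.5,0.5,0.2,0,0,0,1,3.3,0.66,0.4,0,0,0,1,4.1,0.82,0.6,0,0,0,1,4.8,0.96,0.8,0,0,0,1,5.4,1.08,0.8,0,0,0,1,5.9,1.18,0.8,0,0,0,1,6.3,1.26,0.8,0,0,0,1,6.6,1.32,0.8,0,0,0,1,6.8,1.36,0.8,0,0,0,1,6.8,1.36,0.8,0,0,0,1,6.8,1.36,0.8,0,0,0]
}}

```text
time_s: 5.78
ee_pos: [0.5372, 0.0948, 0.1527]
eef_rot: [-3.142, 0.0, 1.771]
force: [-6.7, -1.1, 2.2]
grip_width: 0.0004
```

```bash
python3 look.py 4
```

```text
5.7833 [-6.67 -1.13  2.22] [0.5372 0.0948 0.1527]
scene left 97 [0.004  0.0871 0.0996] [-0.007  0.066  0.061] [0.011 0.111 0.107]
scene test 152 [ 0.001  -0.0039  0.1017] [-0.026 -0.024  0.06 ] [0.009 0.025 0.111]
scene right 113 [ 0.0034 -0.0926  0.1002] [-0.008 -0.113  0.06 ] [ 0.009 -0.068  0.107]
top left 20 [-0.0014  0.1077  0.1034] [-0.005  0.103  0.097] [0.005 0.113 0.107]
top test 0   
top right 29 [-0.0015 -0.1047  0.1035] [-0.006 -0.113  0.1  ] [ 0.005 -0.097  0.108]
```

>>> {"method": "carry_out", "body": {
  "commands": [1,-1,-0.2,0,0,0,0,1,-3,-0.6,0,0,0,0,1,-6,-1.2,0,0,0,0,1,-9,-1.8,0,0,0,0,1,-11,-2.2,2,0,0,0,1,-11,-2.2,6,0,0,0,1,-11,-2.2,10,0,0,0,1,-11,-2.2,10,0,0,0,1,-11,-2.2,10,0,0,0,1,-11,-2.2,10,0,0,0]
}}

```text
time_s: 6.72
ee_pos: [0.4269, 0.0727, 0.252]
eef_rot: [-3.141, -0.0, 1.771]
force: [-0.1, 0.2, 0.2]
grip_width: 0.0006
```

```bash
python3 look.py 5;  python3 - <<'E'
import cv2
a=cv2.imread('pics/scene5.png')[80:260,220:430]; cv2.imwrite('pics/s5c.png',cv2.resize(a,None,fx=3,fy=3))
E
```

```text
6.7167 [-0.12  0.21  0.17] [0.4269 0.0727 0.252 ]
scene left 97 [0.0038 0.0872 0.0997] [-0.006  0.066  0.061] [0.009 0.112 0.106]
scene test 103 [ 0.0043 -0.0028  0.0998] [-0.008 -0.024  0.06 ] [0.009 0.022 0.107]
scene right 113 [ 0.003  -0.0917  0.1002] [-0.006 -0.113  0.061] [ 0.01  -0.066  0.107]
top left 104 [-0.0014  0.0892  0.1041] [-0.01   0.067  0.065] [0.006 0.113 0.109]
top test 103 [-0.0015 -0.      0.103 ] [-0.01  -0.024  0.063] [0.006 0.022 0.111]
top right 100 [-0.002  -0.089   0.1038] [-0.011 -0.113  0.061] [ 0.005 -0.066  0.108]
```

View pics/s5c.png

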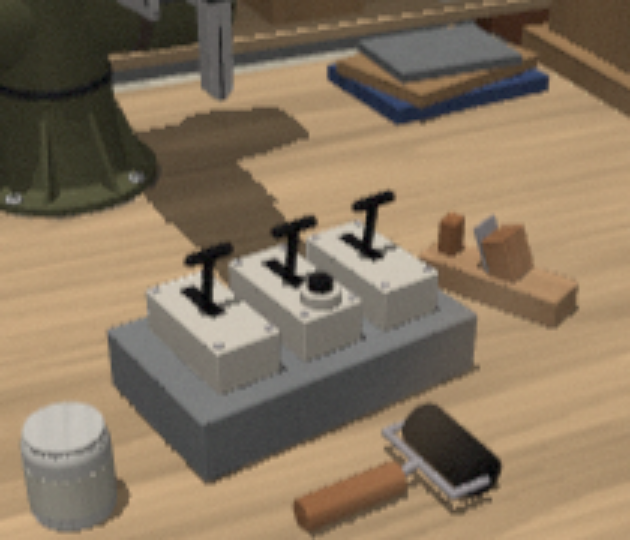

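All three levers are up (bars at about 208,252; 293,228 and 373,200 in the crop), the button is out (320,282), and the gripper is clear.

```bash
python3 -c "
from station import ticket
print(ticket.hand_in())"
```

```text
the job is handed in; nothing more can be done
None
```

I pressed the test button on the middle unit with shut fingers, with about 4 N at the end of the press, and its lever dropped. I then pushed that lever back up onto its stop from the front and backed away. The job was handed in at about 6.7 s on the robot's clock; the hand-in gave no verdict.

- **Levers:** in the last camera check all three bars sat in the same position within about 2 mm, so the test lever stays up by itself and the other two never dropped.
- **Button:** it looked fully out in the last picture. I judged that by eye and did not measure its height.
- **Robot:** the gripper was clear of everything, with about 0.3 N left on the force reading.
- **Surroundings:** the plane, can and roller looked unmoved in the pictures. I did not re-measure their positions.

The scene and top cameras disagreed by about 5 mm in x throughout, slightly more than the stated 2 mm calibration. I worked from the top camera. No check failed.

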